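Make up two pantry kits

TASK

Make up two kits from the pantry jars. The three-compartment tray gets the tall jar in the middle, with the square jar and the flat tin at its two ends, either way round; the two-compartment tray gets the squat jar with the wire loop and the little corked jar, one in each compartment, either way round. Set each down gently, standing upright on the tray's floor; do not drop them or tip them over, and leave the pepper mill and the spare lid where they are.

Things in the scene. Friction and masses are not known exactly. Their poses are not given: they have to be found in the camera images.
- tray3: Long low pale-wood tray, three equal compartments, 100 x 290 x 20 mm. Fixed. Origin: centre of underside; y along the row of compartments, x across, z up; long side along world y within 9 degrees. Floor 5 mm thick; walls and dividers 5 mm thick, tops 20 mm above the table; each compartment 90 x 90 mm inside. Left or right at random. Compartment centres at y = -95, 0 and +95 mm, x = 0.
- tray2: Shorter low pale-wood tray, two equal compartments, 100 x 195 x 20 mm. Fixed. Origin: centre of underside; y along the row of compartments, x across, z up; long side along world y within 9 degrees. Floor 5 mm thick; walls and dividers 5 mm thick, tops 20 mm above the table; each compartment 90 x 90 mm inside. Left or right at random. Compartment centres at y = -47.5 and +47.5 mm, x = 0.
- tall_jar: Tall round glass jar with a steel screw lid (the glass looks pale grey): body 54 mm diameter, straight sided to 92 mm, lid 51 mm diameter, 112 mm tall over all, about 0.3 kg; the tallest of the stock jars. Origin: centre of its underside, z up through the lid. Stands on the table. The five stock things and the mill stand in a shallow arc beyond the trays, about 125 mm from one centre to the next.
- square_jar: Square glass jar, 48 x 48 mm and 80 mm high with flat sides (faces across its own x and y axes), and a round steel lid 40 mm diameter on top, 94 mm tall over all, about 0.22 kg. Turned by up to 23 degrees from the world's axes. Origin: centre of its underside, z up through the lid. Stands on the table.
- squat_jar: Squat round glass jar with a thick glass lid and a dark wire loop standing on the lid: 62 mm diameter, straight sided to 58 mm, 69 mm over the loop, about 0.25 kg. Origin: centre of its underside, z up through the lid. Stands on the table.
- spice_jar: Little round glass jar with a cork stopper: 42 mm diameter and 58 mm high, cork 35 mm diameter to 74 mm over all, about 0.13 kg; the slimmest. Origin: centre of its underside, z up through the lid. Stands on the table.
- tin: Flat round tin of bare metal: 58 mm diameter, its cap 60 mm diameter from 40 mm up to the flat top at 52 mm, about 0.18 kg. Origin: centre of its underside, z up through the lid. Stands on the table.
- mill: Bystander, to be left alone: turned dark-wood pepper mill, 52 mm diameter foot, 120 mm tall, loose, standing upright in the same row as the stock, its place shuffled with the jars. Origin: centre of its underside.
- spare_lid: Bystander, to be left alone: a single steel jar lid lying flat, 56 mm diameter, 10 mm high, loose, between the trays and the row of stock. Origin: centre of its underside.

How it is judged:
At the end, for the whole second after the job is handed in: Tall jar in the middle and square jar and tin in the ends of the long tray; squat and corked jars in the two compartments of the other; each within 35 mm (x and y) of its compartment centre, underside 2-9 mm over the tray underside, upright within 0.1 rad, at rest (0.02 m/s, 0.3 rad/s) (x of tall_jar in the frame of tray3 between -0.035 and 0.035 m and z of tall_jar in the frame of tray3 between 0.002 and 0.009 m and y of tall_jar in the frame of tray3 between -0.035 and 0.035 m and angle between each of tall_jar, square_jar, tin, squat_jar, spice_jar's own z axis and vertical below 0.1 rad and linear speed of each of tall_jar, square_jar, tin, squat_jar, spice_jar below 0.02 m/s and angular speed of each of tall_jar, square_jar, tin, squat_jar, spice_jar below 0.3 rad/s and x of square_jar in the frame of tray3 between -0.035 and 0.035 m and z of square_jar in the frame of tray3 between 0.002 and 0.009 m and (y of square_jar in the frame of tray3 between -0.13 and -0.06 m or y of square_jar in the frame of tray3 between 0.06 and 0.13 m) and x of tin in the frame of tray3 between -0.035 and 0.035 m and z of tin in the frame of tray3 between 0.002 and 0.009 m and (y of tin in the frame of tray3 between -0.13 and -0.06 m or y of tin in the frame of tray3 between 0.06 and 0.13 m) and x of squat_jar in the frame of tray2 between -0.035 and 0.035 m and z of squat_jar in the frame of tray2 between 0.002 and 0.009 m and (y of squat_jar in the frame of tray2 between -0.0825 and -0.0125 m or y of squat_jar in the frame of tray2 between 0.0125 and 0.0825 m) and x of spice_jar in the frame of tray2 between -0.035 and 0.035 m and z of spice_jar in the frame of tray2 between 0.002 and 0.009 m and (y of spice_jar in the frame of tray2 between -0.0825 and -0.0125 m or y of spice_jar in the frame of tray2 between 0.0125 and 0.0825 m)); the robot touches nothing.
It fails at once if a jar or the tin is dropped (falls freely from more than about 18 mm) ((linear speed of tall_jar above 0.6 m/s and contact force between the fingers and tall_jar below 0.05 N) or (linear speed of square_jar above 0.6 m/s and contact force between the fingers and square_jar below 0.05 N) or (linear speed of squat_jar above 0.6 m/s and contact force between the fingers and squat_jar below 0.05 N) or (linear speed of spice_jar above 0.6 m/s and contact force between the fingers and spice_jar below 0.05 N) or (linear speed of tin above 0.6 m/s and contact force between the fingers and tin below 0.05 N)).
It fails at once if a jar or the tin is tipped over (leans more than 50 degrees) (angle between any of tall_jar, square_jar, squat_jar, spice_jar, tin's own z axis and vertical above 0.87 rad).
It fails at once if the pepper mill is pushed more than 30 mm from its place (distance of mill from where it was at the start of the episode above 0.03 m).
It fails at once if the spare lid is pushed more than 30 mm from its place (distance of spare_lid from where it was at the start of the episode above 0.03 m).
It also fails if it takes over 131 s, if anything falls off the work surface, if the arm or the gripper's body presses on something with over 40 N, if the wrist force passes 120 N, or if a joint passes its speed limit or range.

ROBOT

A 7-joint arm with a two-finger parallel gripper is mounted at the origin on the work surface. World frame = base frame: x ahead of the robot, y to its left, z up, the work surface at z = 0. Lengths are in m, angles in rad, forces in N, time in s.
With the tool pointing down it reaches from about 0.4 to 0.85 m from the base axis. Payload 4.5 kg.
Tool frame: the origin (TCP) lies at the very end of the fingers, on their centre line; the grasp point (between the pads) lies 19 mm behind it; z points along the fingers, y is the line along which they close (so a half turn about z gives the same grasp; the last joint's range is limited). The gripper opens to 88 mm and grips with 3 to 60 N. Pads are 18 mm wide; open, the fingers measure 123 mm over their backs; the gripper's body (75 mm by 187 mm) begins 45 mm behind the grasp point.
Start: joints at [1.193, 0.689, -0.195, 1.565, 0.157, 0.902, -0.215], TCP at [0.25, -0.573, 0.239] pointing down, gripper open.
Joint ranges: [-3.01, 3.01], [-0.46, 2.08], [-1.47, 1.51], [0.13, 2.56], [-1, 4.14], [0.04, 2.09], [-2.66, 2.66]. Speed limits (rad/s): [2.57, 2.57, 3.14, 3.14, 3.14, 3.14, 3.14].

INTERFACE

Orientations are given as a unit quaternion [x, y, z, w].
In Python, from cell import arm gives the robot as it stands. Calls block until the motion is done:
- arm.move_pose(position, orientation): joint-space move of the TCP to a pose.
- arm.move_l(position, vel=0.15, frame=None, f_stop=None): straight line of the TCP; frame=None keeps the orientation; vel is the mean speed in m/s. With f_stop (N) it stops when the force on the tool has changed by that much, and returns True; else False.
- arm.move_joints(angles): joint-space move.
- arm.gripper_to(opening, newtons=None): finger opening in m; newtons is the grip in N (None keeps the last); returns when the fingers have stopped.
- arm.pause(seconds).
- arm.ik(position, orientation): joint angles nearest the present ones, or None.
- arm.sense(): the state.
- arm.get_image(name): name is "scene" or "top" or "wrist"; returns a dict with "frame" (420x560x3 uint8, blue, green, red), "mtx" (3x3 intrinsics, pixels), "dist" ([k1, k2, p1, p2, k3] as OpenCV has them; the pictures are not rectified), "rvec" (rotation vector, rad) and "tvec" (3), from world to camera coordinates, as OpenCV has them. Camera axes: x right, y down, z forward; pixel columns grow to the right and rows downward; lengths in m; the calibration is good to about 2 mm. A picture is of the moment at which its call begins. There is no depth.
A pose or a line that the arm cannot do raises arm.MotionError and nothing moves.
- arm.finish_job(): hands the job in; it is judged then, once.
Trained networks look in the newest picture that a camera, given by its name, has taken for a name from the list of things; names that differ only in an ending like _2 or _b are one class to them, and where a whole thing is asked for, a point or a joint stands for the part that bears it (a point fixed in the world has none). Each returns a list of dicts, best first, with "confidence" (0 to 1); they miss things now and then, are a little off and sometimes report something else, mostly with a low value. They report only what shows in the picture. A call takes as long as a camera call.
- arm.find_in(camera, query): "location" ([x, y, z] in m, in world coordinates, good to about 4 mm: the middle of the surface that is visible of it).
The state is a dict: "t": time; "q": joint angles; "joint_vel": joint speeds; "tau": joint torques, N m; "position": TCP position; "tool_rot": TCP orientation; "force": force on the tool from outside, world axes, zero at the start; "moment": the same for the moment, N m; "width": finger opening in m; "grasp_force": force on a finger pad.
Only numpy, scipy, OpenCV 4.12 (cv2) and the standard library are available. Lean on these libraries where they do the work, as an engineer would, in place of code of your own. Each camera call takes 0.05 s, during which the arm holds its last target. There are 200 camera calls.

## Working session

There is one attempt and no reset: what is moved stays moved. The work goes in short steps, each a Python script; the robot and the scene stay as the last script left them, time stands still between calls to the robot, and variables do not carry over. Pictures are saved under pics/ and viewed, at most 14 in all, crops included, and the job is handed in when it is done.

```bash
ls; mkdir -p pics; python3 - <<'E'
from cell import arm
import cv2
for c in ["top","scene"]:
    im=arm.get_image(c); cv2.imwrite(f"pics/{c}0.png",im["frame"])
    if c=="top": print(im["mtx"],im["dist"],im["rvec"],im["tvec"])
    for n in ["tray3","tray2","tall_jar","square_jar","squat_jar","spice_jar","tin","mill","spare_lid"]:
        print(c,n,[([round(float(v),3) for v in d["location"]],round(d["confidence"],2)) for d in arm.find_in(c,n)][:3])
s=arm.sense(); print(s["t"],s["position"],s["tool_rot"])
E
```

```text
pics
[[463.5960846    0.         277.56899636]
 [  0.         463.5960846  215.14869498]
 [  0.           0.           1.        ]] [-0.08557201  0.          0.          0.          0.        ] [ 2.05061477 -2.16447192  0.25053817] [0.03090192 0.57872149 0.77333284]
top tray3 [([0.461, -0.205, 0.005], 0.89)]
top tray2 [([0.461, -0.205, 0.005], 0.89)]
top tall_jar []
top square_jar [([0.639, -0.176, 0.078], 0.93)]
top squat_jar [([0.649, 0.179, 0.056], 0.9)]
top spice_jar [([0.66, -0.065, 0.064], 0.86)]
top tin [([0.614, -0.296, 0.052], 0.64)]
top mill [([0.609, 0.282, 0.079], 0.97), ([0.67, 0.058, 0.11], 0.59)]
top spare_lid [([0.572, 0.014, 0.011], 0.72)]
scene tray3 [([0.467, -0.195, 0.002], 0.71)]
scene tray2 [([0.467, -0.195, 0.002], 0.71)]
scene tall_jar [([0.699, 0.072, 0.086], 0.95), ([0.633, 0.291, 0.07], 0.51)]
scene square_jar [([0.669, -0.169, 0.058], 0.71), ([0.628, -0.29, 0.051], 0.52), ([0.465, -0.193, 0.005], 0.51)]
scene squat_jar [([0.635, 0.295, 0.068], 0.74), ([0.664, 0.187, 0.062], 0.71)]
scene spice_jar [([0.679, -0.054, 0.049], 0.85)]
scene tin [([0.626, -0.291, 0.051], 0.57)]
scene mill [([0.635, 0.294, 0.07], 0.56)]
scene spare_lid [([0.576, 0.025, 0.012], 0.85)]
1.0 [ 0.25018963 -0.57276979  0.23874728] [9.78877217e-01 2.04448991e-01 1.20669795e-05 5.75956387e-05]
```

View pics/top0.png

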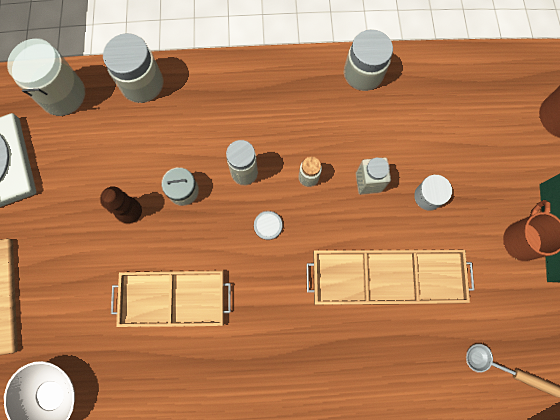

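View pics/scene0.png

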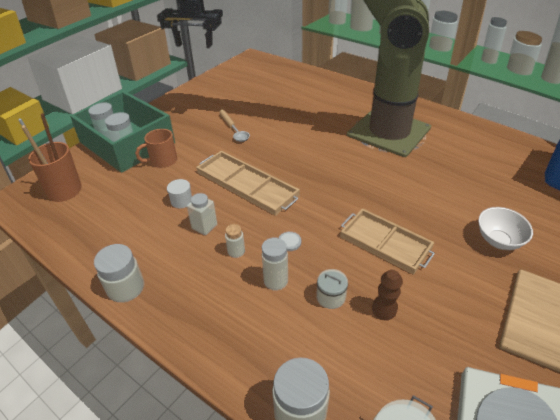

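The pictures match the finds: mill at (120,205), squat (180,185), tall (242,160), corked (311,170), square (373,173), tin (433,190). The lid is at (268,225), tray2 at (172,298) and tray3 at (392,277). Next I'll rectify to the rim and lid planes to measure precisely.

```bash
cat > h.py <<'E'
import numpy as np, cv2
from cell import arm
def ortho(im,z,x0,x1,y0,y1,s):
    """image of plane z; row 0 = x1, col 0 = y1 (left = +y); s px/m"""
    h,w=round((x1-x0)*s),round((y1-y0)*s)
    r,c=np.mgrid[0:h,0:w]
    P=np.stack([x1-r/s,y1-c/s,np.full(r.shape,z)],-1).reshape(-1,3).astype(float)
    uv,_=cv2.projectPoints(P,im["rvec"],im["tvec"],im["mtx"],im["dist"])
    uv=uv.reshape(h,w,2).astype(np.float32)
    return cv2.remap(im["frame"],uv[...,0],uv[...,1],cv2.INTER_CUBIC)
E
cat > m.py <<'E'
from h import *
im=arm.get_image("top")
J=dict(tall_jar=(.112,.0255,.67,.065),square_jar=(.094,.020,.645,-.175),squat_jar=(.058,.031,.65,.18),spice_jar=(.074,.0175,.66,-.06),tin=(.052,.030,.614,-.294))
row=[]
for n,(z,r,x,y) in J.items():
    o=ortho(im,z,x-.05,x+.05,y-.05,y+.05,1600); g=cv2.GaussianBlur(cv2.cvtColor(o,6),(5,5),0)
    c=cv2.HoughCircles(g,cv2.HOUGH_GRADIENT_ALT if 0 else cv2.HOUGH_GRADIENT,1,30,param1=80,param2=10,minRadius=int(r*1600)-3,maxRadius=int(r*1600)+3)
    if c is not None:
        for k,q in enumerate(c[0][:2]):
            print(n,k,"x %.4f y %.4f r %.4f"%(x+.05-q[1]/1600,y+.05-q[0]/1600,q[2]/1600))
        q=c[0][0]; cv2.circle(o,(int(q[0]),int(q[1])),int(r*1600),(0,0,255),1)
    row.append(o)
o=ortho(im,.02,.38,.56,-.37,.31,800/.68*1); o=o[:, :800]
hsv=cv2.cvtColor(o,40)
s=800/.68
m=((hsv[...,2]>150)&(hsv[...,1]>60)&(hsv[...,1]<150)).astype(np.uint8)*255
m=cv2.morphologyEx(m,cv2.MORPH_CLOSE,np.ones((9,9)));m=cv2.morphologyEx(m,cv2.MORPH_OPEN,np.ones((15,15)))
for c in cv2.findContours(m,0,2)[0]:
    R=cv2.minAreaRect(c)
    if min(R[1])*1000/s<60: continue
    b=cv2.boxPoints(R); cv2.polylines(o,[b.astype(int)],1,(0,0,255),1)
    print("tray x %.4f y %.4f size %.1f %.1f ang %.2f"%(.56-R[0][1]/s,.31-R[0][0]/s,R[1][0]*1000/s,R[1][1]*1000/s,R[2]))
cv2.imwrite("pics/m1.png",np.vstack([np.hstack(row),o,cv2.cvtColor(m,8)]))
E
python3 m.py
```

```text
tall_jar 0 x 0.6841 y 0.0616 r 0.0251
square_jar 0 x 0.6509 y -0.1859 r 0.0201
squat_jar 0 x 0.6528 y 0.1822 r 0.0300
spice_jar 0 x 0.6684 y -0.0666 r 0.0169
tin 0 x 0.6181 y -0.3024 r 0.0287
tray x 0.4433 y 0.2061 size 195.5 101.9 ang 1.65
tray x 0.4612 y -0.2124 size 303.4 101.9 ang 2.99
```

View pics/m1.png

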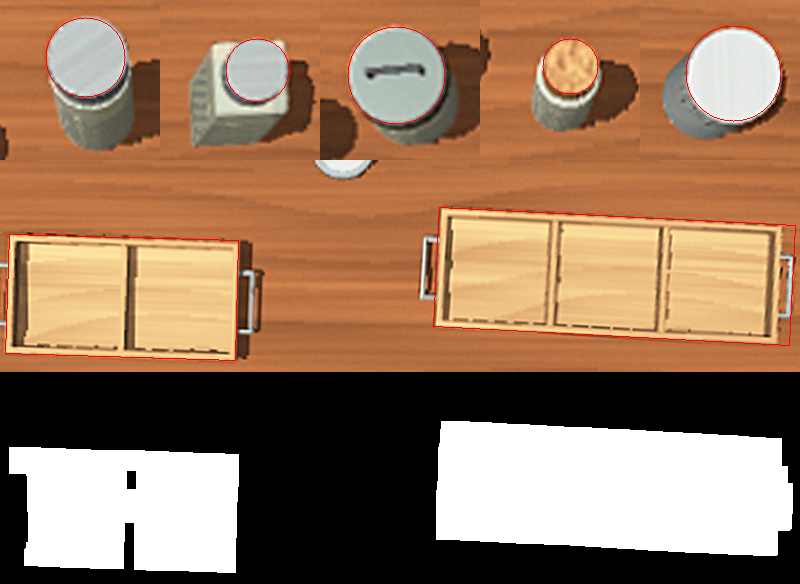

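```bash
cat >> h.py <<'E'
def quat(phi):
    "tool down, closing line at angle phi from world x; of the two half-turns the one with last joint nearer 0"
    return [np.array([np.cos(a/2),np.sin(a/2),0,0]) for a in (phi-np.pi/2,phi+np.pi/2)]
def best(p,phi):
    c=[(arm.ik(p,q),q) for q in quat(phi)]
    c=[(abs(j[6]),q) for j,q in c if j is not None]
    return min(c,key=lambda t:t[0])[1]
TR={3:((.4615,-.2060),np.radians(-3.0)),2:((.4433,.2061),np.radians(-1.65))}
def spot(t,y):
    (cx,cy),a=TR[t]; return np.array([cx-np.sin(a)*y,cy+np.cos(a)*y]),a
E
python3 - <<'E'
from h import *
im=arm.get_image("top")
o=ortho(im,.08,.60,.70,-.24,-.14,4000)
for n,(t,y) in dict(tall=(3,0),e=(3,.095),f=(3,-.095),s=(2,.0475),p=(2,-.0475)).items():
    p,a=spot(t,y); print(n,p); 
    cv2.drawMarker(im["frame"],tuple(int(round(v)) for v in cv2.projectPoints(np.array([[*p,.005]]),im["rvec"],im["tvec"],im["mtx"],im["dist"])[0].ravel()),(0,0,255),0,8)
cv2.imwrite("pics/sq.png",np.hstack([o,cv2.resize(im["frame"][230:340,90:490],(800,220))[:, 400:] if 0 else cv2.copyMakeBorder(cv2.resize(im["frame"][230:340,90:490],(400,110)),0,290,0,0,0)]))
for x,y,h in [(.684,.062,.056),(.651,-.186,.041),(.653,.182,.023),(.668,-.067,.026),(.618,-.302,.027)]:
    for z in (h,h+.14):
        print([None if (j:=arm.ik([x,y,z],q)) is None else np.round(j,2).tolist() for q in quat(np.arctan2(y,x))])
E
```

```text
tall [ 0.4615 -0.206 ]
e [ 0.46647192 -0.11113019]
f [ 0.45652808 -0.30086981]
s [0.44466771 0.2535803 ]
p [0.44193229 0.1586197 ]
[[-0.42, 1.07, 0.55, 1.5, -0.72, 0.78, -2.63], [0.04, 1.02, -0.4, 1.47, 0.5, 0.76, -0.47]]
[[-0.6, 1.07, 1.09, 1.43, -0.97, 1.23, -2.45], [0.06, 0.85, -0.45, 1.39, 0.4, 0.99, -0.39]]
[[-0.04, 1.08, 0.52, 1.53, -0.72, 0.73, -2.62], [0.35, 1.02, -0.27, 1.51, 0.38, 0.67, -0.38]]
[[-0.12, 0.93, 0.71, 1.47, -0.68, 0.99, -2.65], [0.39, 0.84, -0.36, 1.44, 0.33, 0.92, -0.34]]
[[-0.59, 1.11, 0.51, 1.53, -0.74, 0.71, -2.6], [-0.17, 1.05, -0.33, 1.51, 0.47, 0.67, -0.45]]
[[-0.66, 0.95, 0.69, 1.48, -0.69, 0.96, -2.64], [-0.1, 0.88, -0.48, 1.45, 0.46, 0.93, -0.44]]
[[-0.21, 1.09, 0.48, 1.55, -0.71, 0.68, -2.62], [0.19, 1.04, -0.3, 1.53, 0.44, 0.64, -0.43]]
[[-0.29, 0.94, 0.68, 1.5, -0.68, 0.94, -2.65], [0.22, 0.85, -0.37, 1.47, 0.36, 0.88, -0.36]]
[[0.14, 1.11, 0.52, 1.5, -0.73, 0.74, -2.62], [0.52, 1.05, -0.27, 1.47, 0.38, 0.67, -0.37]]
[[0.06, 0.97, 0.71, 1.45, -0.7, 0.99, -2.65], [0.55, 0.87, -0.32, 1.42, 0.31, 0.91, -0.31]]
```

View pics/sq.png

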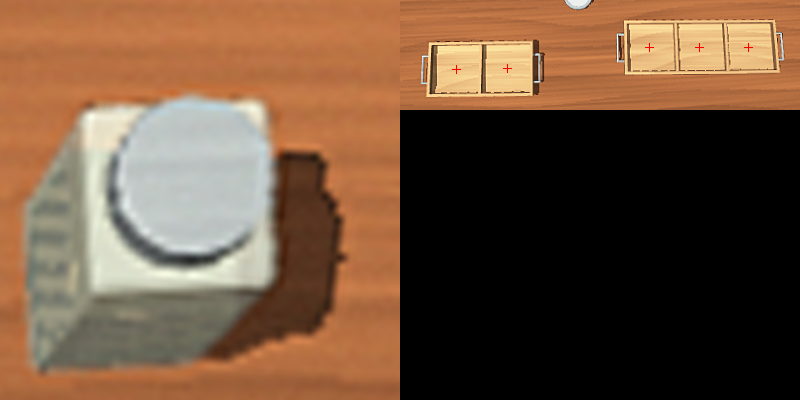

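The crosses sit centred in the compartments. The square jar's top face is turned about +3° and centred at (0.651, -0.185), which agrees with its lid. Tall jar first.

```bash
cat >> h.py <<'E'
def place(name,xy,h,d,phi,t,y,up=.15,N=25):
    x0,y0=xy; hi=h+up
    P=np.array([x0,y0,hi]); arm.move_pose(P,best(P,phi))
    arm.gripper_to(.088,N)
    arm.move_l([x0,y0,h])
    arm.gripper_to(max(d-.015,0),N)
    s=arm.sense(); print(name,"width",round(s["width"],4),"grip",np.round(s["grasp_force"],1))
    if abs(s["width"]-d)>.006: print("BAD GRASP"); arm.gripper_to(.088); arm.move_l([x0,y0,hi]); return False
    arm.move_l([x0,y0,h+.03],vel=.08); arm.move_l([x0,y0,hi])
    c,a=spot(t,y); Q=np.array([*c,hi]); arm.move_pose(Q,best(Q,a)); arm.pause(.3)
    s=arm.sense(); print("carried: width",round(s["width"],4),"Fz",round(s["force"][2],2))
    arm.move_l([*c,h+.015])
    hit=arm.move_l([*c,h+.003],vel=.02,f_stop=2.5)
    s=arm.sense(); print("contact",hit,"base z",round(s["position"][2]-h,4))
    arm.gripper_to(min(d+.018,.088)); arm.pause(.2)
    arm.move_l([*c,hi]); print("t",round(arm.sense()["t"],1)); return True
E
python3 - <<'E'
from h import *
place("tall_jar",(.684,.0617),.058,.054,np.arctan2(.062,.684),3,0)
for c in ("wrist","scene"): cv2.imwrite(f"pics/{c}1.png",arm.get_image(c)["frame"])
E
```

```text
tall_jar width 0.0534 grip 25.0
carried: width 0.0532 Fz -2.24
contact True base z 0.005
t 12.2
```

View pics/scene1.png

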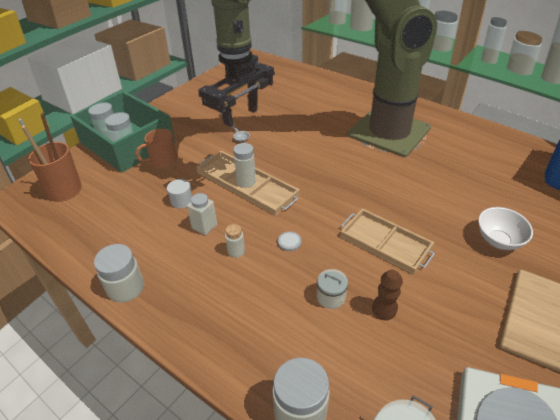

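The tall jar stands in the middle compartment at (245,167) and the other things haven't moved. Now the rest.

```bash
python3 - <<'E'
from h import *
A=lambda x,y:np.arctan2(y,x)
ok=place("square_jar",(.651,-.185),.042,.048,np.radians(3.1),3,.095)
ok=ok and place("tin",(.6181,-.3024),.026,.060,A(.618,-.302),3,-.095)
ok=ok and place("spice_jar",(.6684,-.0666),.027,.042,A(.668,-.067),2,-.0475)
ok=ok and place("squat_jar",(.6528,.1822),.024,.062,A(.653,.182),2,.0475)
arm.move_pose([.45,0,.3],best([.45,0,.3],0))
for c in ("top","scene"): 
    cv2.imwrite(f"pics/{c}2.png",arm.get_image(c)["frame"])
E
```

```text
square_jar width 0.048 grip 25.0
carried: width 0.0479 Fz -2.85
contact True base z 0.0049
t 21.3
tin width 0.0586 grip 25.0
carried: width 0.0584 Fz -1.63
contact True base z 0.0051
t 30.3
spice_jar width 0.0412 grip 25.0
carried: width 0.0412 Fz -1.17
contact True base z 0.0049
t 40.1
squat_jar width 0.062 grip 25.0
carried: width 0.0616 Fz -2.85
contact True base z 0.0052
t 49.2
```

View pics/scene2.png

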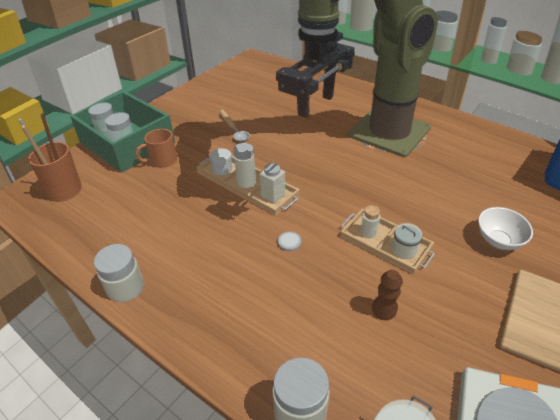

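View pics/top2.png

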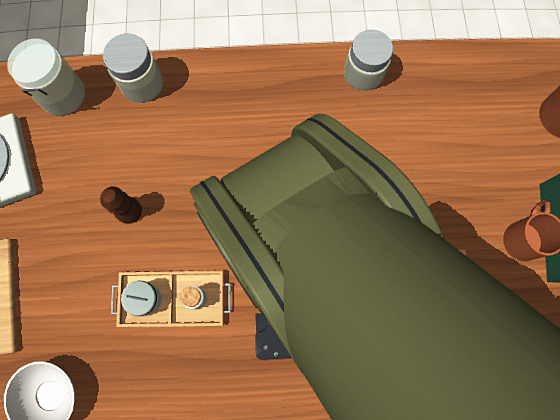

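Squat (140,297) and corked (192,297) stand in tray2, and the mill and lid haven't moved. I'll zoom in on tray3 to check the tin is upright.

```bash
python3 -c "
import cv2;i=cv2.imread('pics/scene2.png');cv2.imwrite('pics/z.png',cv2.resize(i[130:220,185:310],None,fx=5,fy=5,interpolation=2))"
```

```text
(no output)
```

View pics/z.png

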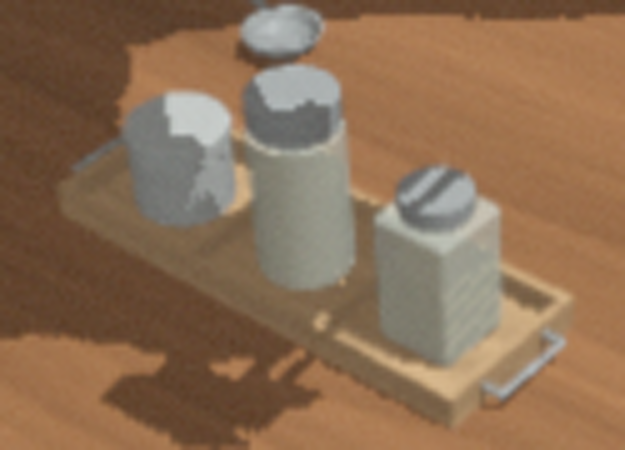

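The tin (180,155), tall jar (300,180) and square jar (440,270) all stand upright in their own compartments.

```bash
python3 -c "
from cell import arm
print(arm.finish_job())"
```

```text
the job is handed in; nothing more can be done
None
```

I handed the job in at about 50 s of the 131 s limit: all five pieces look upright in their correct compartments in the pictures, and the mill and spare lid haven't visibly moved; the hand-in returned no verdict.

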